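# Draw the seal plate home in the assembly jig and lock it

### The arm

A 6-joint arm with a two-finger parallel gripper is mounted at the origin on the work surface. World frame = base frame: x ahead of the robot, y to its left, z up, the work surface at z = 0. Lengths are in m, angles in rad, forces in N, time in s.
With the tool pointing down it reaches from about 0.325 to 0.75 m from the base axis. Payload 7.6 kg.
Tool frame: the origin (TCP) lies midway between the tips of the shut fingers; the grasp point (between the pads) lies 19 mm behind it; z points along the fingers, y is the line along which they close (so a half turn about z gives the same grasp; the last joint's range is limited). The gripper opens to 85 mm and grips with 20 to 120 N. Pads are 22 mm wide; open, the fingers measure 114 mm over their backs; the gripper's body (76 mm by 85 mm) begins 54 mm behind the grasp point. The pads swing forward as they close: fully open they stand 13 mm farther back than shut.
Start: joints at [-1.188, 0.052, 1.401, -0, 1.689, -0.07], TCP at [0.23, -0.472, 0.231] pointing down, gripper open.
Joint ranges: [-2.9, 2.9], [-0.91, 2.17], [0.12, 2.37], [-1.06, 4.2], [0.26, 2.73], [-2.93, 2.93]. Speed limits (rad/s): [2.57, 2.57, 3.01, 3.14, 3.14, 3.14].

### API

Orientations are given as a unit quaternion [w, x, y, z].
In Python, from plant import * gives the robot as it stands.
- The arm moves only by the tool drive_tool, never from a script. Its argument "commands" is a list of rows, each a list of 2 entries, a list of its own where there are three numbers: the shift along the tool's x, y, z in cm, then the turn, a rotation vector about the tool's x, y, z in degrees. A call has 1 to 12 rows; each row is the pose to reach, as a shift and turn from the pose commanded when the call began, along the tool's axes at that moment; what a row does not reach only later rows make up. A row lasts 1/10 s, in which the tool goes at most 50 mm and 8.59 degrees, less where a joint would pass 70% of its speed; a pose out of reach is approached as far as the arm can. A call with a gripper value outside its range is refused whole. "claw" is the finger opening in cm, from 0 to 8.54, set as the call begins (left out, the last holds). The fingers move at their own pace and stop on an object; "force" is the grip in N (left out, the last holds). Time passes only in rows, so rows that repeat a pose let the fingers close. It gives the time, the measured TCP pose, the force, the opening and the grip force at its end, in the units of the state.
- state(): the state, without advancing time (a new reading comes with each control period).
- camera(name): name is "scene" or "top"; returns a dict with "image" (384x512x3 uint8, red, green, blue), "fovy" (degrees; the focal length in pixels is half the picture's height over the tangent of half this angle, whatever the lens; pixels are square), "cx", "cy" (the principal point, pixels), "rvec" (rotation vector, rad) and "tvec" (3), from world to camera coordinates, as OpenCV has them. Camera axes: x right, y down, z forward; pixel columns grow to the right and rows downward; lengths in m; the calibration is good to about 2 mm. A picture is of the moment at which its call begins. There is no depth.
- close_job(): hands the job in; it is judged then, once.
The state is a dict: "clock": time; "qpos": joint angles; "joint_velocities": joint speeds; "joint_efforts": joint torques, N m; "eef_pos": TCP position; "tool_rot": TCP orientation; "contact_force": force on the tool from outside, world axes, zero at the start; "wrist_torque": the same for the moment, N m; "grip_width": opening from 0.0 (shut) to 1.0 (fully open); "grip_force": force on a finger pad.
Only numpy, scipy, OpenCV 4.12 (cv2) and the standard library are available. Lean on these libraries where they do the work, as an engineer would, in place of code of your own. Each camera call takes 0.05 s, during which the arm holds its last target. There are 200 camera calls.

### The job

The rubber-faced aluminium plate in the assembly jig is too wide to grip and its back end lies under the bridge: press gently on its top with the closed fingertips and draw it toward the robot until it sits fully home against the front stop. Then swing the keeper bar all the way across behind the plate's back edge to lock it in, and let go. Never press or shove the plate hard, and leave the bundle of profiles, the glue bottle and the carton where they are.

Things in the scene. Friction and masses are not known exactly. Their poses are not given: they have to be found in the camera images.
- jig: Jig screwed to the table, 330 x 180 mm. Origin at table height; x along the channel, away from the stop (roughly away from the robot), y left, z up; lengths below in this frame. Smooth grey bed, top z = 12 mm, x -140 to 190. Aluminium guides both sides rise 5 mm off the bed, inner faces y = +-51 mm. A black sprung shoe in the -y guide at x = 15 pushes the plate's side with about 5 N: it drags.
- stop_face (a point): Middle of the upper edge of the front stop's face that the plate comes home against: jig x = -120 mm, z = 26 mm. The stop is a crossbar 16 mm thick, 14 mm above the bed.
- bridge_front (a point): Middle of the front edge of the bridge, a sheet across the channel's far end: jig x = 110 to 180 mm, underside z = 36, top z = 40 mm, on posts at y = +-78 to 88 mm.
- plate: Aluminium plate 150 (x, along the channel) x 100 x 10 mm, 0.3 to 0.5 kg; on top a firm black rubber facing, 134 x 84 mm, 1 to 6 mm thick (varies: feel for it; top z = 23 to 28 mm; 20 N sinks 1 mm). Origin: centre of underside, on the bed. Home: centre at jig x = -45 mm; starts 90 to 120 mm farther back. Tips grip it (friction 1 to 1.4) but creep; 8 to 15 N of press draws it, over 30 N is hard.
- keeper (a joint): Angle (rad) of the keeper, a flat steel bar 52 mm long, 12 wide, z = 18 to 26 mm, on a vertical pivot on the left guide. 0: along the guide, to jig +x; starts swung outward (-0.6 to -0.05); +1.57 (end stop): across the channel behind the plate, to jig -y. Turns with 0.04 N m, stays where left; the plate blocks it unless nearly home.
- keeper_knob (a point): Centre of the top of the round black knob on the keeper bar, 12 mm in diameter and 26 mm tall (from z = 26 to 52 mm), 38 mm from the pivot; it can be pinched from above.
- keeper_pivot (a point): The keeper's pivot axis, at the top of the bar (z = 26 mm); fixed in the jig at x = +39, y = +63 mm.
- bundle: Bystander: wrapped bundle of eight aluminium profiles, 178 x 77 x 38 mm, lying on the table. Origin at the centre of its underside.
- glue: Bystander: white glue bottle with red collar, 38 mm in diameter, 100 mm tall, upright. Origin at the centre of its underside.
- carton: Bystander: small red carton, 80 x 55 x 24 mm. Origin at the centre of its underside.
There are look-alikes about, which are no part of the job. There is more than one size of the plate; the one meant has the size given above.

How it is judged:
By the outcome, as a careful person would: the job done as asked, in the order asked, and still so for the second after the job is handed in, with the robot touching nothing.
It also fails if it takes over 48 s, if anything falls off the work surface, if the arm or the gripper's body presses on something with over 40 N, if the wrist force passes 120 N, or if a joint passes its speed limit or range.

## Working session

There is one attempt and no reset: what is moved stays moved. The work goes in short steps, Python scripts to look and compute and a tool call to move; the robot and the scene stay as the last step left them, time stands still between calls to the robot, and variables do not carry over. Pictures are saved under pics/ and viewed, at most 10 in all, crops included, and the job is handed in when it is done.

Besides the shell and the picture viewer there is one more tool, called in YAML: its name, and indented under it one key for each argument. drive_tool: Moves the arm, as the interface text tells. Its arguments: {"type":"object","properties":{"commands":{"type":"array"},"claw":{"type":"number"},"force":{"type":"number"}},"required":["commands"]}

```bash
mkdir -p pics; ls; python3 - <<'E'
from plant import *
import cv2
for n in("scene","top"):
    c=camera(n); cv2.imwrite(f"pics/{n}0.png",cv2.resize(c["image"][:,:,::-1],(800,600),interpolation=cv2.INTER_CUBIC))
    print(n,c["fovy"],c["cx"],c["cy"],c["rvec"],c["tvec"])
print(state())
E
```

```text
pics
scene 54.41219939728706 254.33204207498054 192.36791356362346 [ 1.41268735  2.34191043 -0.7226804 ] [ 0.33527098 -0.41306961  1.37257835]
top 52.120892370644434 257.42343220797727 195.13521064336635 [ 2.20074358 -2.1561755   0.12275544] [-0.07189826  0.6358483   1.06323005]
{'clock': 0.1, 'qpos': array([-1.18828389e+00,  5.27669263e-02,  1.40159869e+00,  1.30568859e-06,
        1.68858870e+00, -7.02932850e-02]), 'joint_velocities': array([ 0.00141146,  0.00098984, -0.00178522,  0.00191846,  0.00118147,
        0.0006014 ]), 'joint_efforts': array([ 1.52514076e-03, -3.82580745e+01, -3.60984671e+01, -4.22106416e-05,
        4.80706251e-03, -1.06849160e-05]), 'eef_pos': array([ 0.22961018, -0.47184101,  0.2305726 ]), 'tool_rot': array([-6.72654430e-04,  9.74479917e-01,  2.24473666e-01, -1.05212863e-04]), 'contact_force': array([ 0.07816524, -1.24950932, -0.72290544]), 'wrist_torque': array([ 0.01269133,  0.02656458, -0.03784445]), 'grip_force': 0.0, 'grip_width': 1.0004176161608767}
```

View pics/scene0.png

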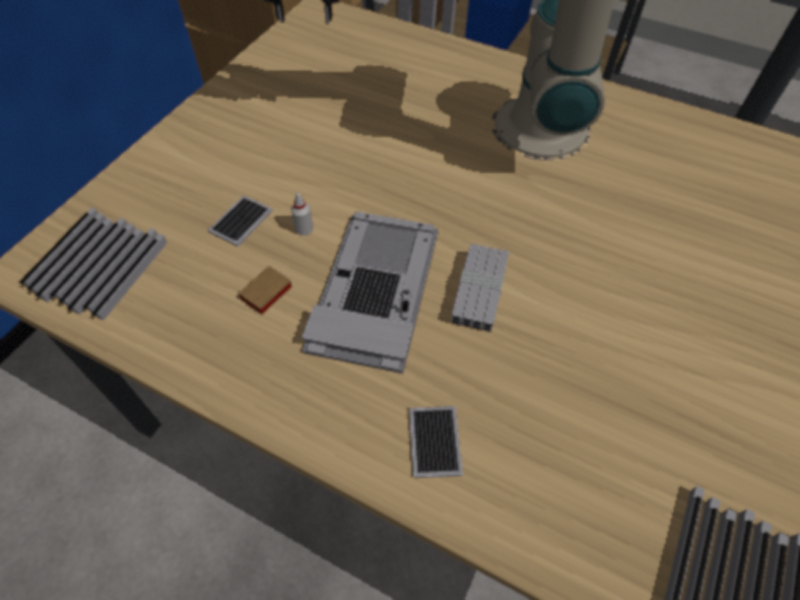

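View pics/top0.png

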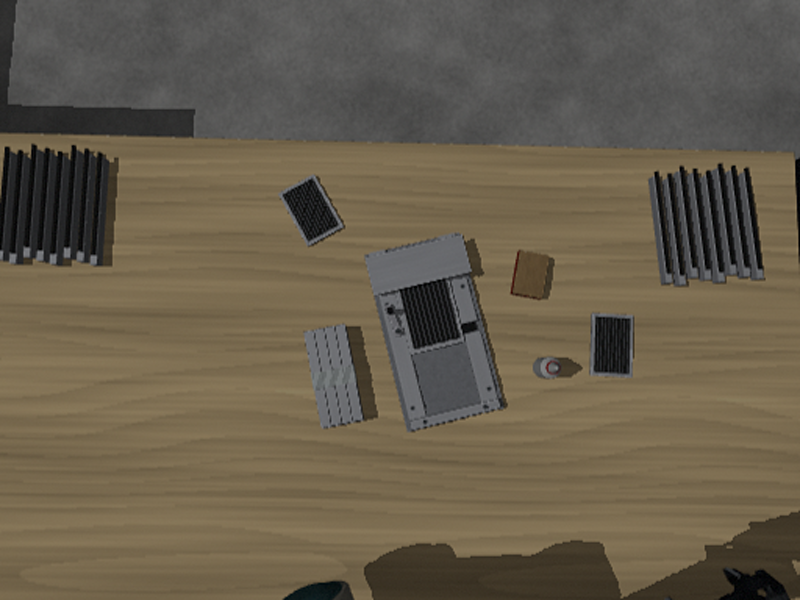

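The top view shows three plate-like things. The one in the jig at (430,315) has its back end under the bridge. Two loose plates lie at (312,210) and (612,345), both smaller look-alikes. I choose the jig one. The keeper and knob are near (395,318), the bundle at (338,375), the glue at (548,367) and the carton at (532,275). A close crop comes next to check this.

```bash
python3 - <<'E'
from plant import *
import cv2
c=camera("top"); im=c["image"][140:290,225:335,::-1]
cv2.imwrite("pics/top1.png",cv2.resize(im,None,fx=4,fy=4,interpolation=cv2.INTER_CUBIC))
E
```

```text
(no output)
```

View pics/top1.png

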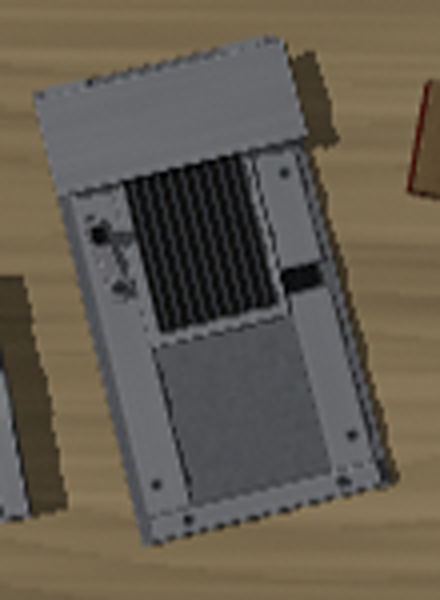

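The crop confirms the plate in the jig channel: it is as wide as the channel, with its front edge at about (162,333)–(285,303). The pivot is at (122,290) and the knob at (98,235). The bridge's front edge runs (57,195)–(308,138) and the stop face line (188,503)–(330,470).

```bash
cat > h.py <<'E'
import numpy as np,cv2
from scipy.optimize import least_squares
from scipy.spatial.transform import Rotation as R
from plant import *
def K(c):
    f=192/np.tan(np.radians(c["fovy"])/2); return np.array([[f,0,c["cx"]],[0,f,c["cy"]],[0,0,1]])
def proj(c,P): return cv2.projectPoints(np.array(P,float).reshape(-1,1,3),c["rvec"],c["tvec"],K(c),None)[0][:,0]
def unproj(c,uv,z):
    M=cv2.Rodrigues(np.array(c["rvec"]))[0];t=np.array(c["tvec"])
    d=M.T@np.linalg.solve(K(c),[*uv,1]);o=-M.T@t
    return o+d*(z-o[2])/d[2]
def j2w(j,P):
    P=np.atleast_2d(P);return np.c_[j[:2]+P[:,:2]@np.array([[np.cos(j[2]),np.sin(j[2])],[-np.sin(j[2]),np.cos(j[2])]]),P[:,2]]
def w2j(j,P):
    d=np.array(P[:2])-j[:2];c,s=np.cos(j[2]),np.sin(j[2]);return np.array([c*d[0]+s*d[1],-s*d[0]+c*d[1]])*1000
full=lambda u,v:(u/4+225-.375,v/4+140-.375)
# moves: tool-frame cm shift to reach world position p with same/given orientation
def shift(p,q=None):
    s=state();w,x,y,z=s["tool_rot"];return R.from_quat([x,y,z,w]).inv().apply(np.array(p)-s["eef_pos"])*100
E
python3 - <<'E'
from h import *
c=camera("top")
obs={(57,195):(.110,.088,.04),(308,138):(.110,-.088,.04),(35,95):(.18,.088,.04),(280,38):(.18,-.088,.04),(150,545):(-.14,.09,.014),(395,485):(-.14,-.09,.014),(122,290):(.039,.063,.026)}
uv=np.array([full(*k) for k in obs]);P=np.array(list(obs.values()))
r=least_squares(lambda j:(proj(c,j2w(j,P))-uv).ravel(),[.55,0,.2],loss='soft_l1')
j=r.x;print(j,np.round(r.fun.reshape(-1,2),1));np.save("j.npy",j)
for n,k,z in(("pivot",(122,290),.026),("knob",(98,235),.052),("plateF1",(162,333),.022),("plateF2",(285,303),.022),("stopL",(188,503),.026),("stopR",(330,470),.026)):
    w=unproj(c,full(*k),z);print(n,w.round(4),w2j(j,w).round(1))
print(R.from_quat(np.roll(state()["tool_rot"],-1)).as_matrix().round(3))
E
```

```text
[ 0.57077853 -0.12369203  0.26763658] [[ 1.   0.2]
 [-0.5 -0.8]
 [ 0.4  1. ]
 [ 0.2  0.2]
 [-1.   0.7]
 [ 0.2 -0.5]
 [-0.3 -0.6]]
pivot [ 0.59   -0.0535  0.026 ] [37.1 62.6]
knob [ 0.6258 -0.0361  0.052 ] [76.2 69.9]
plateF1 [ 0.5607 -0.0821  0.022 ] [ 1.3 42.8]
plateF2 [ 0.5834 -0.1679  0.022 ] [  0.5 -46. ]
stopL [ 0.4441 -0.1019  0.026 ] [-116.4   54.5]
stopR [ 0.4684 -0.1998  0.026 ] [-118.8  -46.3]
[[ 0.899  0.437 -0.   ]
 [ 0.437 -0.899  0.001]
 [ 0.    -0.001 -1.   ]]
```

```bash
python3 - <<'E'
from h import *
j=np.load("j.npy")
print(j2w(j,[[.07,0,.1],[-.05,0,.03]]))
p=j2w(j,[[.07,-.003,.12]])[0]; print(p,shift(p))
E
```

```text
[[ 0.63828643 -0.10518033  0.1       ]
 [ 0.5225586  -0.13691467  0.03      ]]
[ 0.63907979 -0.10807352  0.12      ] [ 52.73665788 -14.79838082  11.0982757 ]
```

drive_tool:
  commands:
    - [[5,-1.4,0],[0,0,1]]
    - [[9.5,-2.7,0],[0,0,2]]
    - [[14,-4,0],[0,0,3]]
    - [[19,-5.4,0.5],[0,0,4]]
    - [[23.5,-6.7,1],[0,0,5]]
    - [[28,-8,2],[0,0,6]]
    - [[33,-9.4,3],[0,0,7]]
    - [[38,-10.8,5],[0,0,8]]
    - [[42.5,-12,7],[0,0,9]]
    - [[47,-13.2,9],[0,0,10]]
    - [[51,-14.3,10.5],[0,0,10.6]]
    - [[52.7,-14.8,11.1],[0,0,10.6]]
  claw: 0
  force: 30

```text
clock: 1.4
eef_pos: [0.6398, -0.1051, 0.1171]
tool_rot: [-0.001, 0.991, 0.135, -0.002]
contact_force: [0.1, -0.6, -0.2]
grip_width: 0.001
grip_force: 0.0
```

drive_tool:
  commands:
    - [[0,0,3],[0,0,0]]
    - [[0,0,6],[0,0,0]]
    - [[0,0,7.6],[0,0,0]]
    - [[0,0,8.3],[0,0,0]]
    - [[0,0,8.3],[0,0,0]]
    - [[0,0,8.3],[0,0,0]]
    - [[0,0,8.3],[0,0,0]]

```text
clock: 2.1
eef_pos: [0.6398, -0.1088, 0.0393]
tool_rot: [0.001, 0.991, 0.133, 0.001]
contact_force: [0.0, 0.3, 0.4]
grip_width: 0.001
grip_force: 0.0
```

```bash
python3 - <<'E'
from h import *
j=np.load("j.npy")
s=state();print(w2j(j,s["eef_pos"]),s["eef_pos"],s["contact_force"])
M=R.from_quat(np.roll(s["tool_rot"],-1)).as_matrix();print(M.round(3),np.degrees(np.arctan2(M[1,0],M[0,0])))
E
```

```text
[70.50601235 -3.92786719] [ 0.63981316 -0.10883454  0.03931933] [0.03784416 0.31481943 0.41659123]
[[ 0.964  0.264  0.003]
 [ 0.264 -0.964 -0.001]
 [ 0.003  0.002 -1.   ]] 15.334139845683605
```

drive_tool:
  commands:
    - [[0,0,0.5],[0,0,0]]
    - [[0,0,0.9],[0,0,0]]
    - [[0,0,0.9],[0,0,0]]
    - [[0,0,0.9],[0,0,0]]

```text
clock: 2.5
eef_pos: [0.6387, -0.1085, 0.0281]
tool_rot: [-0.0, 0.991, 0.133, -0.0]
contact_force: [-0.1, 0.1, 0.7]
grip_width: 0.002
grip_force: 0.0
```

drive_tool:
  commands:
    - [[0,0,0.1],[0,0,0]]
    - [[0,0,0.15],[0,0,0]]
    - [[0,0,0.15],[0,0,0]]

```text
clock: 2.8
eef_pos: [0.639, -0.1085, 0.027]
tool_rot: [0.0, 0.991, 0.134, 0.0]
contact_force: [0.1, 0.3, 1.2]
grip_width: 0.001
grip_force: 0.4
```

drive_tool:
  commands:
    - [[0,0,0.1],[0,0,0]]
    - [[0,0,0.1],[0,0,0]]
    - [[0,0,0.1],[0,0,0]]

```text
clock: 3.1
eef_pos: [0.6391, -0.1085, 0.027]
tool_rot: [0.0, 0.991, 0.134, 0.0]
contact_force: [-3.8, 0.6, 7.0]
grip_width: -0.005
grip_force: 3.2
```

drive_tool:
  commands:
    - [[0,0,0.08],[0,0,0]]
    - [[-0.2,0,0.08],[0,0,0]]
    - [[-0.5,0,0.08],[0,0,0]]
    - [[-0.8,0,0.08],[0,0,0]]
    - [[-1.1,0,0.08],[0,0,0]]

```text
clock: 3.6
eef_pos: [0.63, -0.111, 0.027]
tool_rot: [0.0, 0.991, 0.134, 0.003]
contact_force: [4.2, 3.6, 5.2]
grip_width: 0.001
grip_force: 2.9
```

drive_tool:
  commands:
    - [[0,0,0.1],[0,0,0]]
    - [[-0.3,0,0.12],[0,0,0]]
    - [[-0.6,0,0.12],[0,0,0]]
    - [[-0.9,0,0.12],[0,0,0]]
    - [[-1.2,0,0.12],[0,0,0]]

```text
clock: 4.1
eef_pos: [0.6193, -0.114, 0.027]
tool_rot: [0.0, 0.991, 0.134, 0.004]
contact_force: [4.2, 4.4, 9.7]
grip_width: -0.004
grip_force: 4.9
```

```bash
python3 - <<'E'
from h import *
j=np.load("j.npy")
s=state();print(w2j(j,s["eef_pos"]),s["eef_pos"],s["contact_force"])
c=camera("top"); im=c["image"][140:290,225:335,::-1]
cv2.imwrite("pics/top2.png",cv2.resize(im,None,fx=4,fy=4,interpolation=cv2.INTER_CUBIC))
E
```

```text
[49.33409639 -3.47069243] [ 0.61927409 -0.11399261  0.02696162] [4.17038582 4.40273243 9.7223323 ]
```

View pics/top2.png

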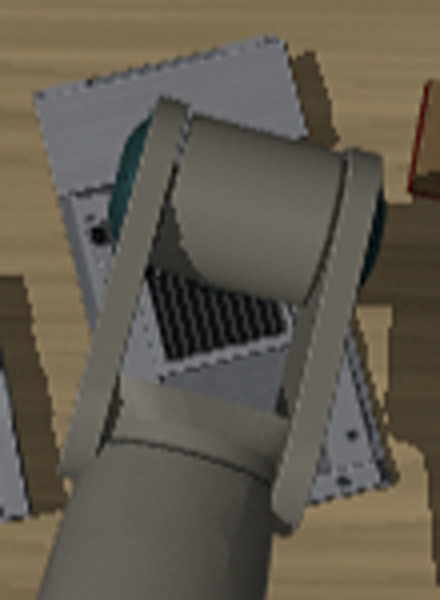

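The arm covers part of the view. The plate's front-left corner is now at about (163,380), where it was about (160,333) before, so the plate is being drawn.

```bash
python3 - <<'E'
from h import *
j=np.load("j.npy");c=camera("top")
for k in((163,380),(230,364)): print(w2j(j,unproj(c,full(*k),.022)))
E
```

```text
[-30.53274209  50.21345771]
[-31.25094324   2.12504218]
```

drive_tool:
  commands:
    - [[-0.3,0,0.03],[0,0,0]]
    - [[-0.6,0,0.03],[0,0,0]]
    - [[-0.9,0,0.03],[0,0,0]]
    - [[-1.2,0,0.03],[0,0,0]]
    - [[-1.5,0,0.03],[0,0,0]]
    - [[-1.8,0,0.03],[0,0,0]]

```text
clock: 4.8
eef_pos: [0.6021, -0.1185, 0.0269]
tool_rot: [0.0, 0.991, 0.134, 0.004]
contact_force: [3.6, 4.9, 11.4]
grip_width: -0.005
grip_force: 5.7
```

drive_tool:
  commands:
    - [[-0.4,0,0],[0,0,0]]
    - [[-0.8,0,0],[0,0,0]]
    - [[-1.2,0,0],[0,0,0]]
    - [[-1.6,0,0],[0,0,0]]
    - [[-2.0,0,0],[0,0,0]]
    - [[-2.4,0,0],[0,0,0]]
    - [[-2.8,0,0],[0,0,0]]
    - [[-3.2,0,0],[0,0,0]]

```text
clock: 5.6
eef_pos: [0.5713, -0.1271, 0.0269]
tool_rot: [0.0, 0.991, 0.134, 0.004]
contact_force: [3.5, 4.9, 12.8]
grip_width: 0.002
grip_force: 6.0
```

drive_tool:
  commands:
    - [[-0.4,0,0],[0,0,0]]
    - [[-0.8,0,0],[0,0,0]]
    - [[-1.2,0,0],[0,0,0]]
    - [[-1.6,0,0],[0,0,0]]
    - [[-2.0,0,0],[0,0,0]]
    - [[-2.2,0,0],[0,0,0]]

```text
clock: 6.2
eef_pos: [0.5501, -0.1333, 0.0269]
tool_rot: [0.001, 0.991, 0.134, 0.004]
contact_force: [4.6, 5.1, 12.2]
grip_width: -0.0
grip_force: 5.9
```

```bash
python3 - <<'E'
from h import *
j=np.load("j.npy")
s=state();print(w2j(j,s["eef_pos"]),s["eef_pos"],s["contact_force"])
c=camera("top"); im=c["image"][140:290,225:335,::-1]
d=camera("scene"); im2=d["image"][125:245,180:295,::-1]
a=cv2.resize(im,(440,600),interpolation=cv2.INTER_CUBIC);b=cv2.resize(im2,(360,376),interpolation=cv2.INTER_CUBIC)
o=np.zeros((600,800,3),np.uint8);o[:,:440]=a;o[:376,440:]=b
cv2.imwrite("pics/both3.png",o)
E
```

```text
[-22.46555813  -3.80798776] [ 0.55011981 -0.13330553  0.02690695] [ 4.58632499  5.05791896 12.20977539]
```

View pics/both3.png

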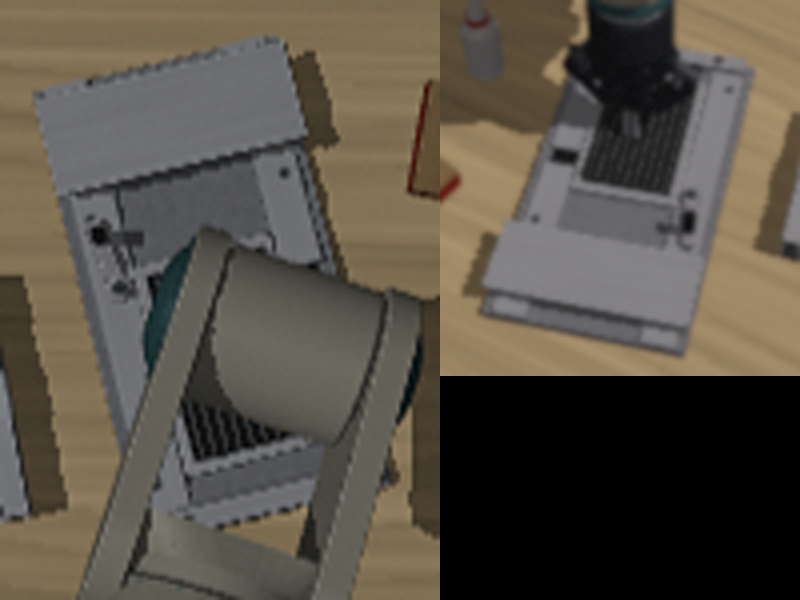

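The plate has come well forward. Its front edge is at about (190,475) and the stop line at about (190,503), so roughly 17–20 mm remain. The back edge is now clear of the bridge, at about (140,265)–(275,235).

drive_tool:
  commands:
    - [[-0.3,0,0],[0,0,0]]
    - [[-0.6,0,0],[0,0,0]]
    - [[-0.9,0,0],[0,0,0]]
    - [[-1.2,0,0],[0,0,0]]
    - [[-1.4,0,0],[0,0,0]]

```text
clock: 6.8
eef_pos: [0.5368, -0.1369, 0.0269]
tool_rot: [0.001, 0.991, 0.134, 0.004]
contact_force: [4.5, 5.7, 12.4]
grip_width: -0.003
grip_force: 6.1
```

drive_tool:
  commands:
    - [[-0.1,0,0],[0,0,0]]
    - [[-0.2,0,0],[0,0,0]]
    - [[-0.3,0,0],[0,0,0]]

```text
clock: 7.1
eef_pos: [0.534, -0.1377, 0.0269]
tool_rot: [0.001, 0.991, 0.134, 0.004]
contact_force: [4.1, 5.3, 12.0]
grip_width: 0.001
grip_force: 6.2
```

drive_tool:
  commands:
    - [[-0.1,0,0],[0,0,0]]
    - [[-0.2,0,0],[0,0,0]]
    - [[-0.3,0,0],[0,0,0]]

```text
clock: 7.4
eef_pos: [0.5312, -0.1384, 0.0269]
tool_rot: [0.001, 0.991, 0.134, 0.004]
contact_force: [4.4, 4.8, 12.4]
grip_width: 0.0
grip_force: 6.3
```

drive_tool:
  commands:
    - [[-0.1,0,0],[0,0,0]]
    - [[-0.2,0,0],[0,0,0]]
    - [[-0.3,0,0],[0,0,0]]

```text
clock: 7.7
eef_pos: [0.529, -0.1394, 0.0269]
tool_rot: [0.001, 0.991, 0.134, 0.005]
contact_force: [8.1, 4.5, 9.9]
grip_width: 0.002
grip_force: 4.5
```

drive_tool:
  commands:
    - [[-0.1,0,0],[0,0,0]]
    - [[-0.2,0,0],[0,0,0]]
    - [[-0.3,0,0],[0,0,0]]

```text
clock: 8.0
eef_pos: [0.5262, -0.1405, 0.0269]
tool_rot: [0.001, 0.991, 0.134, 0.005]
contact_force: [8.0, 3.5, 8.0]
grip_width: -0.002
grip_force: 4.4
```

```bash
python3 - <<'E'
from h import *
j=np.load("j.npy")
s=state();print(w2j(j,s["eef_pos"]),s["eef_pos"],s["contact_force"])
c=camera("top"); im=c["image"][140:290,225:335,::-1]
d=camera("scene"); im2=d["image"][125:245,180:295,::-1]
a=cv2.resize(im,(440,600),interpolation=cv2.INTER_CUBIC);b=cv2.resize(im2,(360,376),interpolation=cv2.INTER_CUBIC)
o=np.zeros((600,800,3),np.uint8);o[:,:440]=a;o[:376,440:]=b
cv2.imwrite("pics/both4.png",o)
E
```

```text
[-47.45157191  -4.38443236] [ 0.52617577 -0.14046907  0.02694596] [8.00066878 3.46192433 8.03919616]
```

View pics/both4.png

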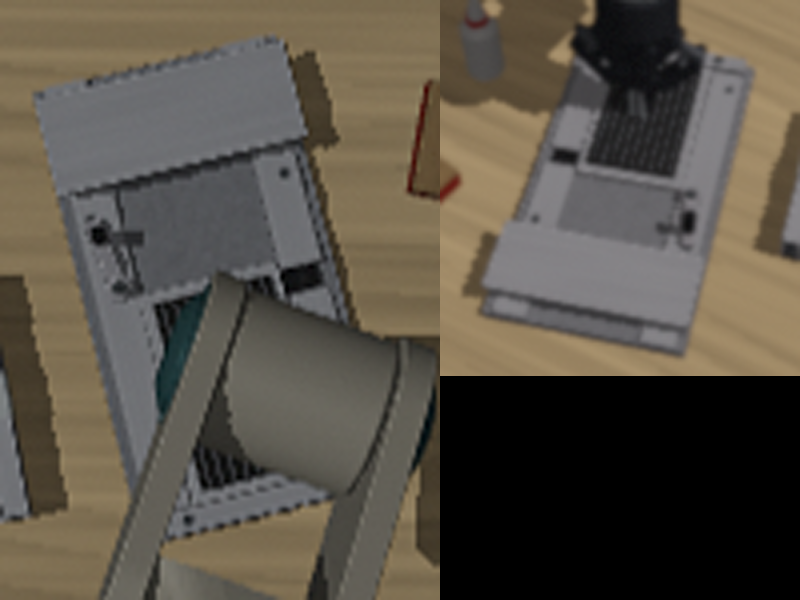

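The plate's front edge now meets the stop at about (190,505). The back edge runs (140,298)–(272,266), and the draw force has risen to the slip level. I'll check the back edge numerically.

```bash
python3 - <<'E'
from h import *
j=np.load("j.npy");c=camera("top")
for k in((140,298),(272,266)): print(w2j(j,unproj(c,full(*k),.022)))
E
```

```text
[28.75688342 51.70186725]
[ 27.85448164 -43.73439002]
```

drive_tool:
  commands:
    - [[0,0,0.08],[0,0,0]]
    - [[-0.2,0,0.08],[0,0,0]]
    - [[-0.4,0,0.08],[0,0,0]]

```text
clock: 8.45
eef_pos: [0.5232, -0.1416, 0.0269]
tool_rot: [0.002, 0.991, 0.134, 0.006]
contact_force: [10.3, 3.3, 10.4]
grip_width: 0.001
grip_force: 5.4
```

drive_tool:
  commands:
    - [[0,0,-1],[0,0,0]]
    - [[0,0,-4],[0,0,0]]
    - [[0,0,-7.5],[0,0,0]]
    - [[0,0,-7.5],[0,0,0]]
    - [[0,0,-7.5],[0,0,0]]
  claw: 4
  force: 25

```text
clock: 8.95
eef_pos: [0.5184, -0.1417, 0.0982]
tool_rot: [0.0, 0.991, 0.133, 0.0]
contact_force: [0.2, -0.2, -0.3]
grip_width: 0.471
grip_force: 0.0
```

```bash
python3 - <<'E'
from h import *
s=state();print(s["eef_pos"],s["grip_width"],s["contact_force"],shift([.6252,-.0364,.095]))
M=R.from_quat(np.roll(s["tool_rot"],-1)).as_matrix();print(M.round(3))
E
```

```text
[ 0.5183544  -0.14170928  0.09821344] 0.47067894103506935 [ 0.2392383  -0.20013842 -0.32317433] [13.08941755 -7.32978795  0.32388057]
[[ 0.964  0.265  0.001]
 [ 0.265 -0.964 -0.001]
 [ 0.001  0.001 -1.   ]]
```

drive_tool:
  commands:
    - [[3,-1.7,0],[0,0,-6]]
    - [[6.5,-3.6,0],[0,0,-13]]
    - [[10,-5.6,0],[0,0,-20]]
    - [[12.3,-6.9,0],[0,0,-24.7]]
    - [[13.1,-7.3,0],[0,0,-24.7]]
    - [[13.1,-7.3,0],[0,0,-24.7]]
    - [[13.1,-7.3,0],[0,0,-24.7]]

```text
clock: 9.65
eef_pos: [0.6243, -0.0373, 0.0967]
tool_rot: [-0.0, 0.94, 0.341, -0.001]
contact_force: [0.4, 0.1, -0.3]
grip_width: 0.469
grip_force: 0.0
```

```bash
python3 - <<'E'
from h import *
s=state();print(s["eef_pos"],s["qpos"].round(2),shift([.6252,-.0364,.036]))
d=camera("scene"); im2=d["image"][100:250,180:330,::-1]
cv2.imwrite("pics/sc5.png",cv2.resize(im2,(600,600),interpolation=cv2.INTER_CUBIC))
u=proj(d,[[.6252,-.0364,.052],[.591,-.053,.026],s["eef_pos"]]);print((u-[180,100])*4)
E
```

```text
[ 0.6243261  -0.03727165  0.09668155] [-0.12  0.41  1.25 -0.    1.48  0.76] [ 1.33861984e-01 -3.46648594e-03  6.06793242e+00]
[[315.89612555 367.57052053]
 [316.61981848 344.42883507]
 [316.41000192 327.76895008]]
```

View pics/sc5.png

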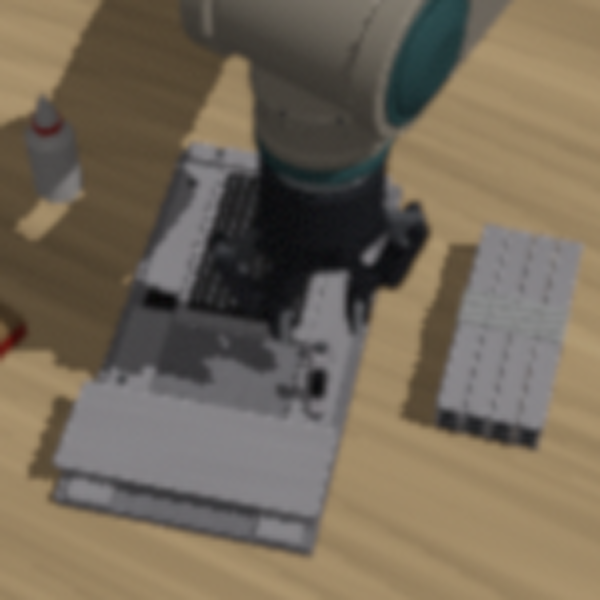

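The knob is the dark cylinder at about (318,380), with its top near (317,369), matching the predicted (316,368). The fingers straddle it at (285,325) and (357,318). I'll descend and pinch.

drive_tool:
  commands:
    - [[0.1,0,2.5],[0,0,0]]
    - [[0.1,0,4],[0,0,0]]
    - [[0.1,0,5.2],[0,0,0]]
    - [[0.1,0,6.0],[0,0,0]]
    - [[0.1,0,6.0],[0,0,0]]
    - [[0.1,0,6.0],[0,0,0]]

```text
clock: 10.3
eef_pos: [0.6264, -0.036, 0.0382]
tool_rot: [0.0, 0.94, 0.342, 0.0]
contact_force: [0.2, 0.8, -0.1]
grip_width: 0.471
grip_force: 0.0
```

drive_tool:
  commands:
    - [[0,0,0],[0,0,0]]
    - [[0,0,0],[0,0,0]]
    - [[0,0,0],[0,0,0]]
    - [[0,0,0],[0,0,0]]
    - [[0,0,0],[0,0,0]]
    - [[0,0,0],[0,0,0]]
  claw: 0.8
  force: 20

```text
clock: 10.9
eef_pos: [0.6265, -0.0359, 0.0386]
tool_rot: [0.0, 0.94, 0.342, 0.001]
contact_force: [-1.0, -0.0, 5.5]
grip_width: 0.125
grip_force: 19.9
```

```bash
python3 - <<'E'
from h import *
j=np.load("j.npy");s=state();p=s["eef_pos"];print(p,w2j(j,p),s["grip_width"]*85.4,s["grip_force"],s["contact_force"])
M=R.from_quat(np.roll(s["tool_rot"],-1)).as_matrix();print(M.round(3))
# arc about pivot: two candidates
for piv in(j2w(j,[[.039,.063,.026]])[0][:2],np.array([.590,-.0535])):
    d=p[:2]-piv;r=np.hypot(*d);a0=np.arctan2(d[1],d[0]);print(piv,r,np.degrees(a0-j[2]))
    a1=j[2]-np.pi/2;N=16
    for k in range(1,N+1):
        a=a0+(a1-a0)*k/N;q=piv+r*np.array([np.cos(a),np.sin(a)])
        print(k,(M.T@np.r_[q-p[:2],0]*100).round(2)[:2],np.degrees(a0-a).round(1),end='; ')
    print()
E
```

```text
[ 0.62653573 -0.03585867  0.03856462] [76.99995426 69.96121744] 10.702433051371132 19.894439578056335 [-1.03707178e+00 -3.71316549e-03  5.46910921e+00]
[[ 0.766  0.643  0.001]
 [ 0.643 -0.766 -0.   ]
 [ 0.001  0.001 -1.   ]]
[ 0.59172954 -0.05262125] 0.03863230606133365 10.380920755555566
1 [-0.13  0.4 ] 6.3; 2 [-0.3   0.79] 12.5; 3 [-0.51  1.16] 18.8; 4 [-0.76  1.5 ] 25.1; 5 [-1.04  1.81] 31.4; 6 [-1.36  2.09] 37.6; 7 [-1.71  2.33] 43.9; 8 [-2.08  2.53] 50.2; 9 [-2.47  2.69] 56.5; 10 [-2.88  2.81] 62.7; 11 [-3.3   2.88] 69.0; 12 [-3.72  2.91] 75.3; 13 [-4.14  2.89] 81.6; 14 [-4.56  2.82] 87.8; 15 [-4.96  2.71] 94.1; 16 [-5.36  2.55] 100.4; 
[ 0.59   -0.0535] 0.04057186269783374 10.439198903386195
1 [-0.13  0.42] 6.3; 2 [-0.31  0.83] 12.6; 3 [-0.53  1.22] 18.8; 4 [-0.8   1.57] 25.1; 5 [-1.1  1.9] 31.4; 6 [-1.43  2.19] 37.7; 7 [-1.79  2.45] 43.9; 8 [-2.18  2.66] 50.2; 9 [-2.6   2.83] 56.5; 10 [-3.02  2.95] 62.8; 11 [-3.46  3.03] 69.1; 12 [-3.9   3.06] 75.3; 13 [-4.35  3.04] 81.6; 14 [-4.79  2.97] 87.9; 15 [-5.21  2.85] 94.2; 16 [-5.63  2.69] 100.4;
```

drive_tool:
  commands:
    - [[-0.13,0.4,0],[0,0,6.3]]
    - [[-0.3,0.79,0],[0,0,12.5]]
    - [[-0.51,1.16,0],[0,0,18.8]]
    - [[-0.76,1.5,0],[0,0,25.1]]
    - [[-1.04,1.81,0],[0,0,31.4]]
    - [[-1.36,2.09,0],[0,0,37.6]]
    - [[-1.71,2.33,0],[0,0,43.9]]
    - [[-2.08,2.53,0],[0,0,50.2]]
    - [[-2.08,2.53,0],[0,0,50.2]]

```text
clock: 11.8
eef_pos: [0.6253, -0.0681, 0.0384]
tool_rot: [-0.001, 0.996, -0.09, -0.002]
contact_force: [-9.0, 3.0, 9.7]
grip_width: 0.126
grip_force: 20.3
```

```bash
cat > arc.py <<'E'
from h import *
j=np.load("j.npy");s=state();p=s["eef_pos"];print(p,w2j(j,p),s["grip_width"],s["grip_force"],s["contact_force"],s["wrist_torque"],s["qpos"].round(2))
M=R.from_quat(np.roll(s["tool_rot"],-1)).as_matrix()
piv=j2w(j,[[.039,.063,.026]])[0][:2];d=p[:2]-piv;r=np.hypot(*d);a0=np.arctan2(d[1],d[0]);print(r,np.degrees(a0-j[2]))
a1=j[2]-np.pi/2;N=8
for k in range(1,N+1):
    a=a0+(a1-a0)*k/N;q=piv+r*np.array([np.cos(a),np.sin(a)])
    print(k,(M.T@np.r_[q-p[:2],0]*100).round(2)[:2],np.degrees(a0-a).round(1),end='; ')
E
python3 arc.py
```

```text
[ 0.62525884 -0.06810064  0.03835314] [67.24204517 39.20477544] 0.12564676592211202 20.274175107479095 [-9.00722476  3.01661941  9.74447064] [0.60487414 1.60821157 0.05202021] [-0.17  0.48  1.29  0.    1.38  1.58]
0.03693001254884718 -40.11568202964348
1 [-0.12  0.38] 6.2; 2 [-0.28  0.75] 12.5; 3 [-0.48  1.1 ] 18.7; 4 [-0.72  1.42] 24.9; 5 [-0.99  1.72] 31.2; 6 [-1.3   1.98] 37.4; 7 [-1.62  2.21] 43.6; 8 [-1.98  2.41] 49.9;
```

drive_tool:
  commands:
    - [[-0.22,0.36,-0.06],[0,0,6.2]]
    - [[-0.38,0.73,-0.08],[0,0,12.5]]
    - [[-0.58,1.08,-0.08],[0,0,18.7]]
    - [[-0.82,1.4,-0.08],[0,0,24.9]]
    - [[-1.09,1.7,-0.08],[0,0,31.2]]
    - [[-1.4,1.96,-0.08],[0,0,37.4]]
    - [[-1.4,1.96,-0.08],[0,0,37.4]]

```text
clock: 12.5
eef_pos: [0.6082, -0.0846, 0.0385]
tool_rot: [-0.0, 0.915, -0.404, -0.001]
contact_force: [-4.8, 3.7, 5.5]
grip_width: 0.125
grip_force: 19.9
```

```bash
python3 arc.py
```

```text
[ 0.60824781 -0.08459813  0.03851695] [46.47381451 27.7932389 ] 0.1252922524961504 19.88543003797531 [-4.76530668  3.72229328  5.45788776] [0.68040141 0.88733941 0.03746877] [-0.2   0.44  1.34  0.    1.36  2.2 ]
0.035991303542641094 -78.01496974982946
1 [-0.03  0.09] 1.5; 2 [-0.05  0.18] 3.0; 3 [-0.08  0.27] 4.5; 4 [-0.12  0.36] 6.0; 5 [-0.15  0.45] 7.5; 6 [-0.19  0.53] 9.0; 7 [-0.23  0.62] 10.5; 8 [-0.27  0.7 ] 12.0;
```

drive_tool:
  commands:
    - [[-0.05,0.18,0],[0,0,3]]
    - [[-0.12,0.36,0],[0,0,6]]
    - [[-0.19,0.53,0],[0,0,9]]
    - [[-0.27,0.7,0],[0,0,12]]
    - [[-0.27,0.7,0],[0,0,12]]

```text
clock: 13.0
eef_pos: [0.6014, -0.0872, 0.0385]
tool_rot: [-0.0, 0.868, -0.497, -0.001]
contact_force: [-4.4, 3.4, 5.9]
grip_width: 0.126
grip_force: 19.9
```

drive_tool:
  commands:
    - [[0,0.1,0],[0,0,1]]
    - [[0,0.15,0],[0,0,1]]
    - [[0,0.15,0],[0,0,1]]

```text
clock: 13.3
eef_pos: [0.6011, -0.0873, 0.0386]
tool_rot: [-0.001, 0.864, -0.504, -0.0]
contact_force: [-0.6, 6.1, 2.8]
grip_width: 0.128
grip_force: 19.7
```

```bash
python3 arc.py
```

```text
[ 0.60111477 -0.08725673  0.03855864] [38.89164747 27.11563951] 0.1275498028897494 19.732692539691925 [-0.58716429  6.08274411  2.82381548] [ 1.01154934 -0.02331782  0.12943819] [-0.21  0.42  1.36  0.    1.36  2.42]
0.035884524072467214 -90.17300361480434
1 [ 0. -0.] -0.0; 2 [ 0. -0.] -0.0; 3 [ 0. -0.] -0.1; 4 [ 0.   -0.01] -0.1; 5 [ 0.   -0.01] -0.1; 6 [ 0.   -0.01] -0.1; 7 [ 0.   -0.01] -0.2; 8 [ 0.   -0.01] -0.2;
```

drive_tool:
  commands:
    - [[0,0.1,0],[0,0,1]]
    - [[0,0.2,0],[0,0,2]]
    - [[0,0.25,0],[0,0,2]]
    - [[0,0.25,0],[0,0,2]]

```text
clock: 13.7
eef_pos: [0.6007, -0.0872, 0.0387]
tool_rot: [-0.003, 0.855, -0.518, 0.001]
contact_force: [9.1, 11.1, -1.9]
grip_width: 0.129
grip_force: 19.6
```

```bash
python3 arc.py|head -2
```

```text
[ 0.60067632 -0.08717667  0.03868745] [38.48998647 27.30880415] 0.12916214750650487 19.602188766002655 [ 9.0554856  11.08190985 -1.87998301] [ 1.85964565 -1.59270944  0.12868229] [-0.21  0.42  1.37  0.01  1.35  2.45]
0.03569483961524905 -90.81867904326106
```

End stop reached: the reaction rises while the position holds. Now I'll ease off, open and lift.

drive_tool:
  commands:
    - [[0,-0.2,0],[0,0,-2]]
    - [[0,-0.3,0],[0,0,-2]]

```text
clock: 13.9
eef_pos: [0.6012, -0.087, 0.0385]
tool_rot: [-0.001, 0.864, -0.503, -0.001]
contact_force: [-5.1, 5.0, 4.9]
grip_width: 0.127
grip_force: 20.1
```

drive_tool:
  commands:
    - [[0,0,0],[0,0,0]]
    - [[0,0,0],[0,0,0]]
    - [[0,0,0],[0,0,0]]
    - [[0,0,0],[0,0,0]]
    - [[0,0,-1],[0,0,0]]
    - [[0,0,-4],[0,0,0]]
    - [[0,0,-8],[0,0,0]]
    - [[0,0,-12],[0,0,0]]
    - [[-2,3,-15],[0,0,0]]
    - [[-3,7,-15],[0,0,0]]
    - [[-3,11,-15],[0,0,0]]
    - [[-3,15,-15],[0,0,0]]
  claw: 3.5

```text
clock: 15.1
eef_pos: [0.4547, -0.1367, 0.1896]
tool_rot: [-0.0, 0.864, -0.504, 0.001]
contact_force: [-0.8, -0.9, 1.3]
grip_width: 0.409
grip_force: 0.0
```

drive_tool:
  commands:
    - [[0,4,0],[0,0,0]]
    - [[0,8,0],[0,0,0]]
    - [[0,8,0],[0,0,0]]
    - [[0,8,0],[0,0,0]]

```text
clock: 15.5
eef_pos: [0.3863, -0.1761, 0.1895]
tool_rot: [-0.0, 0.863, -0.505, 0.001]
contact_force: [-0.3, 0.3, -0.6]
grip_width: 0.407
grip_force: 0.0
```

```bash
python3 - <<'E'
from h import *
j=np.load("j.npy");print(state()["eef_pos"],state()["contact_force"])
c=camera("top"); im=c["image"][140:290,225:335,::-1]
d=camera("scene"); im2=d["image"][125:245,180:295,::-1]
a=cv2.resize(im,(440,600),interpolation=cv2.INTER_CUBIC);b=cv2.resize(im2,(360,376),interpolation=cv2.INTER_CUBIC)
o=np.zeros((600,800,3),np.uint8);o[:,:440]=a;o[:376,440:]=b
cv2.imwrite("pics/both6.png",o)
E
```

```text
[ 0.38628377 -0.17610912  0.18951365] [-0.29407201  0.34217172 -0.64270438]
```

View pics/both6.png

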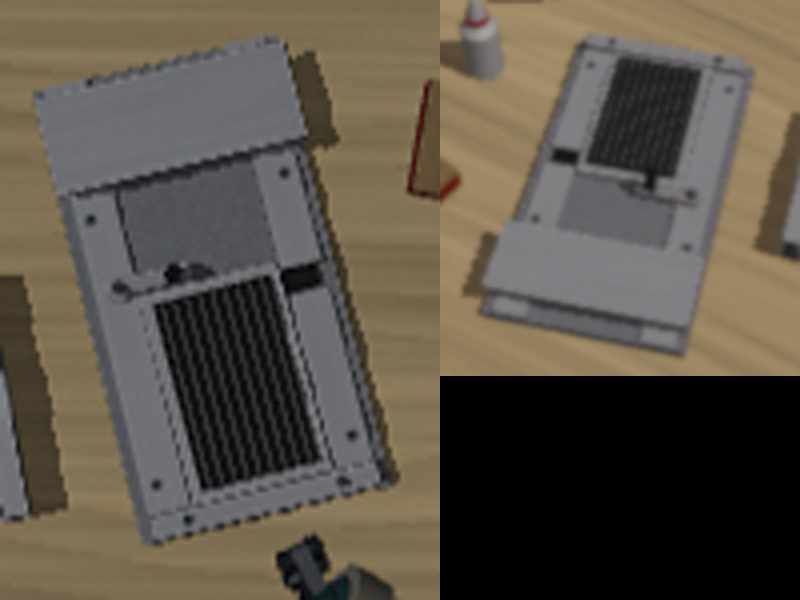

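The plate sits against the stop and the keeper lies across behind it, with the pivot at (122,290) and the knob at (173,271). I'll check the angle.

```bash
python3 - <<'E'
from h import *
j=np.load("j.npy");c=camera("top")
for z,k in((.026,(122,290)),(.052,(173,271)),(.022,(148,300)),(.022,(275,270)),(.022,(190,505)),(.022,(328,472))): print(k,w2j(j,unproj(c,full(*k),z)))
for x,y,z in[(.039,.063,.026),(.039,.025,.052),(.030,0,.022)]: print((proj(c,j2w(j,[[x,y,z]]))-[225-.375,140-.375])*4)
E
```

```text
(122, 290) [37.07109945 62.64012676]
(173, 271) [39.83689777 26.32953833]
(148, 300) [26.02962999 46.61560149]
(275, 270) [ 24.6167098  -45.06573824]
(190, 505) [-118.44679866   53.37797412]
(328, 472) [-120.18919848  -45.10938731]
[[120.8230196  287.44698286]]
[[175.1909142  271.71202217]]
[[211.00202583 278.24577812]]
```

The keeper may have sprung a degree or two back while the fingers opened. There is plenty of time, so I'll nudge the knob to its end stop with closed fingers from behind.

```bash
python3 - <<'E'
from h import *
j=np.load("j.npy");print(shift(j2w(j,[[.073,.026,.12]])[0]))
M=R.from_quat(np.roll(state()["tool_rot"],-1)).as_matrix();print("jig -x in tool",M.T@[-np.cos(j[2]),-np.sin(j[2]),0])
E
```

```text
[  3.81775604 -26.24290857   6.89177942]
jig -x in tool [-2.44727802e-01  9.69591711e-01 -4.64878679e-04]
```

drive_tool:
  commands:
    - [[0.6,-4,0],[0,0,0]]
    - [[1.2,-8,0],[0,0,0]]
    - [[1.8,-12,1],[0,0,0]]
    - [[2.4,-16,2],[0,0,0]]
    - [[3,-20,4],[0,0,0]]
    - [[3.5,-24,6],[0,0,0]]
    - [[3.8,-26.2,6.9],[0,0,0]]
    - [[3.8,-26.2,6.9],[0,0,0]]
    - [[3.8,-26.2,6.9],[0,0,0]]
  claw: 0

```text
clock: 16.55
eef_pos: [0.6333, -0.0791, 0.1186]
tool_rot: [0.0, 0.864, -0.503, -0.001]
contact_force: [-0.4, 0.8, 0.5]
grip_width: 0.001
grip_force: 0.0
```

drive_tool:
  commands:
    - [[0,0,3],[0,0,0]]
    - [[0,0,6],[0,0,0]]
    - [[0,0,8],[0,0,0]]
    - [[0,0,8],[0,0,0]]
    - [[-0.15,0.5,8],[0,0,0]]
    - [[-0.2,0.8,8],[0,0,0]]
    - [[-0.2,0.8,8],[0,0,0]]

```text
clock: 17.25
eef_pos: [0.6257, -0.0826, 0.0416]
tool_rot: [-0.0, 0.863, -0.504, 0.001]
contact_force: [-0.7, 0.8, 0.3]
grip_width: 0.0
grip_force: 0.0
```

```bash
python3 arc.py|head -1
```

```text
[ 0.62573489 -0.08264273  0.04163778] [63.85544425 25.05451748] 0.00038699973793857387 0.0 [-0.72120702  0.77164912  0.2952475 ] [ 0.03600215  0.00174877 -0.01161958] [-0.19  0.48  1.28 -0.    1.38  2.44]
```

Not touching yet, so I'll push on in small steps.

drive_tool:
  commands:
    - [[-0.07,0.25,0],[0,0,0]]
    - [[-0.12,0.5,0],[0,0,0]]
    - [[-0.12,0.5,0],[0,0,0]]

```text
clock: 17.55
eef_pos: [0.6207, -0.0837, 0.0401]
tool_rot: [-0.0, 0.864, -0.504, 0.001]
contact_force: [1.6, 0.3, 1.3]
grip_width: 0.004
grip_force: 0.9
```

drive_tool:
  commands:
    - [[-0.04,0.15,0],[0,0,0]]
    - [[-0.07,0.3,0],[0,0,0]]
    - [[-0.07,0.3,0],[0,0,0]]

```text
clock: 17.85
eef_pos: [0.6196, -0.0839, 0.0408]
tool_rot: [-0.002, 0.864, -0.504, 0.003]
contact_force: [9.6, 3.0, -0.4]
grip_width: 0.001
grip_force: 4.6
```

It is firmly on the end stop at 10 N. I'll retreat backward, then up and away.

drive_tool:
  commands:
    - [[0.1,-0.5,0],[0,0,0]]
    - [[0.25,-1.0,0],[0,0,0]]
    - [[0.25,-1.0,-2],[0,0,0]]
    - [[0.25,-1.0,-6],[0,0,0]]
    - [[0.25,-1.0,-10],[0,0,0]]
    - [[0.25,0,-14],[0,0,0]]
    - [[-1,4,-15],[0,0,0]]
    - [[-1.8,8.5,-15],[0,0,0]]
    - [[-2.6,13,-15],[0,0,0]]
    - [[-3.2,17,-15],[0,0,0]]
    - [[-3.8,21,-15],[0,0,0]]
    - [[-3.8,24,-15],[0,0,0]]

```text
clock: 19.05
eef_pos: [0.3876, -0.1696, 0.1892]
tool_rot: [0.0, 0.864, -0.504, -0.001]
contact_force: [-0.3, -0.6, -1.3]
grip_width: 0.002
grip_force: 0.0
```

drive_tool:
  commands:
    - [[0,3,0],[0,0,0]]
    - [[0,3,0],[0,0,0]]
    - [[0,3,0],[0,0,0]]

```text
clock: 19.35
eef_pos: [0.3634, -0.1843, 0.1896]
tool_rot: [-0.0, 0.863, -0.505, -0.0]
contact_force: [0.0, -0.1, 1.0]
grip_width: -0.002
grip_force: 0.0
```

```bash
python3 - <<'E'
from h import *
print(state()["contact_force"],state()["joint_velocities"].round(3))
c=camera("top"); im=c["image"][140:290,225:335,::-1]
d=camera("scene"); im2=d["image"][125:245,180:295,::-1]
a=cv2.resize(im,(440,600),interpolation=cv2.INTER_CUBIC);b=cv2.resize(im2,(360,376),interpolation=cv2.INTER_CUBIC)
o=np.zeros((600,800,3),np.uint8);o[:,:440]=a;o[:376,440:]=b;o[376:,440:]=cv2.resize(c["image"][:,:,::-1],(360,224))
cv2.imwrite("pics/both7.png",o)
E
```

```text
[ 0.02423628 -0.11249807  0.96477829] [ 0.025  0.023 -0.013  0.001 -0.004  0.003]
```

View pics/both7.png

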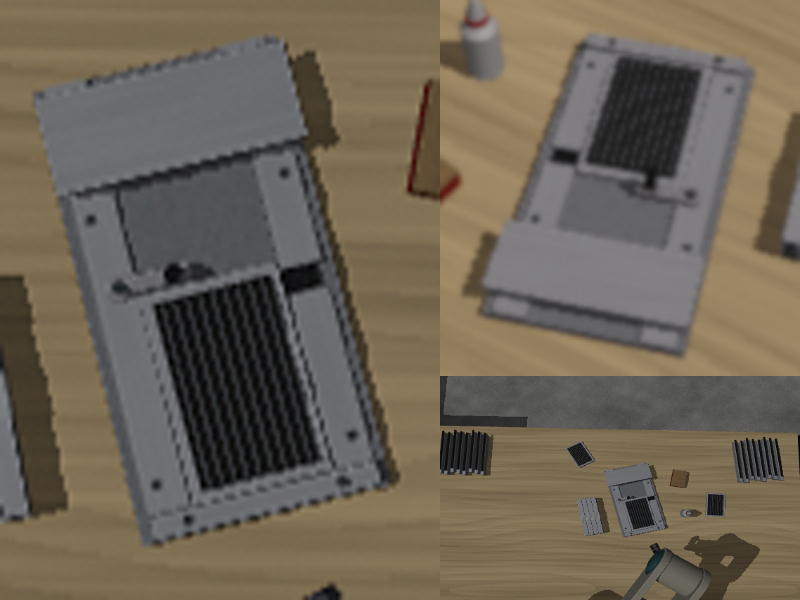

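The plate is home, the keeper is across behind its back edge (knob at (173,272)), the bystanders have not moved and the arm is clear. I'm handing the job in.

```bash
python3 -c "
from plant import *
print(close_job())"
```

```text
the job is handed in; nothing more can be done
None
```

I drew the plate home against the front stop and swung the keeper to its end stop behind it, with the bundle, glue bottle and carton left in place and the arm clear; I handed the job in at about 19.5 s, and no verdict came back.

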